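# Fit the controller board into the wax heater

### The arm

A 7-joint arm with a two-finger parallel gripper is mounted at the origin on the work surface. World frame = base frame: x ahead of the robot, y to its left, z up, the work surface at z = 0. Lengths are in m, angles in rad, forces in N, time in s.
With the tool pointing down it reaches from about 0.4 to 0.85 m from the base axis. Payload 4.5 kg.
Tool frame: the origin (TCP) lies midway between the tips of the shut fingers; the grasp point (between the pads) lies 19 mm behind it; z points along the fingers, y is the line along which they close (so a half turn about z gives the same grasp; the last joint's range is limited). The gripper opens to 85 mm and grips with 20 to 120 N. Pads are 22 mm wide; open, the fingers measure 114 mm over their backs; the gripper's body (76 mm by 85 mm) begins 54 mm behind the grasp point. The pads swing forward as they close: fully open they stand 13 mm farther back than shut.
Start: joints at [1.267, 0.689, -0.195, 1.565, 0.157, 0.902, -0.215], TCP at [0.207, -0.59, 0.193] pointing down, gripper open.
Joint ranges: [-3.01, 3.01], [-0.46, 2.08], [-1.47, 1.51], [0.13, 2.56], [-1, 4.14], [0.04, 2.09], [-2.66, 2.66]. Speed limits (rad/s): [2.57, 2.57, 3.14, 3.14, 3.14, 3.14, 3.14].

### API

Orientations are given as a rotation vector (axis times angle).
In Python, from rig import arm gives the robot as it stands.
- The arm moves only by the tool move_arm, never from a script. Its argument "rows" is one flat list of numbers, 7 for each row, row after row: the turn, a rotation vector about the tool's x, y, z as a fraction of full scale, then the shift along the tool's x, y, z as a fraction of full scale, then the gripper's target within -1 to 1 (shut at 1, half-way at 0, fully open at -1). In form: [ax, ay, az, x, y, z, gripper, ax, ay, az, x, y, z, gripper, ...]. A call has 1 to 5 rows; each row shifts and turns the commanded pose from where the row before left it, along the tool's axes as they then stand; what a row does not reach is not made up. Full scale, the value 1, is 0.5 m for a shift and 8 degrees for a turn. A row lasts 1/8 s, in which the tool goes at most 62.5 mm and 10.7 degrees, less where a joint would pass 70% of its speed; a pose out of reach is approached as far as the arm can. A call with a number of a shift or a turn outside -1 to 1 is refused whole. A call with a gripper value outside its range is refused whole. The fingers move at their own pace and stop on an object; "grip_force" is the grip in N (left out, the last holds). Time passes only in rows, so rows that do not move let the fingers close. It gives the time, the measured TCP pose, the force, the opening and the grip force at its end, in the units of the state.
- arm.observe(): the state, without advancing time (a new reading comes with each control period).
- arm.snapshot(name): name is "side" or "top" or "wrist"; returns a dict with "image" (384x512x3 uint8, red, green, blue), "fx", "fy", "cx", "cy" (pixels), "D" ([k1, k2, p1, p2, k3] as OpenCV has them; the pictures are not rectified), "world_from_camera" (4x4, takes a point from camera to world coordinates); the wrist camera has in their place "mount" (4x4, takes a point from camera to tool coordinates, whose origin is the TCP and whose axes are the flange's). Camera axes: x right, y down, z forward; pixel columns grow to the right and rows downward; lengths in m; the calibration is good to about 2 mm. A picture is of the moment at which its call begins: read the wrist's pose just before it. There is no depth.
- arm.sign_off(): hands the job in; it is judged then, once.
The state is a dict: "clock": time; "qpos": joint angles; "joint_vel": joint speeds; "tau": joint torques, N m; "eef_pos": TCP position; "ee_rot": TCP orientation; "force": force on the tool from outside, world axes, zero at the start; "wrist_torque": the same for the moment, N m; "opening": opening from 0.0 (shut) to 1.0 (fully open); "finger_force": force on a finger pad.
Only numpy, scipy, OpenCV 4.12 (cv2) and the standard library are available. Lean on these libraries where they do the work, as an engineer would, in place of code of your own. Each camera call takes 0.05 s, during which the arm holds its last target. There are 200 camera calls.

### The job

The wax heater needs its controller board: take the green board with the yellow handle from the wooden stand and slide it down between the two card guides of the heater's leaning bay until it rests on the sockets, with both red ejector levers still open. Then swing both levers inward, in either order, until they lie flat on the board's top edge and the board is fully home. Let go of everything, and leave the other board, the bowl, the jar and the brush where they are.

Things in the scene. Friction and masses are not known exactly. Their poses are not given: they have to be found in the camera images.
- board_mid (a point): Loose green board, yellow handle, 0.1-0.2 kg, upright in a stand slot. Board 160 wide (y) x 100 tall (z) x 4 thick (x) mm; on its top edge the handle, 40 (y) x 12 (x) x 35 tall; 135 mm tall in all. This point: half-way up, 67.5 mm over the lower edge; handle centre 50 mm above it. Components stand up to 10 mm out on the -x face, clear of the edges. Fits the bay either way round.
- old_board_mid (a point): Middle of the old brown board with a grey handle, same shape and sizes as the green one, in the other slot of the stand. It stays where it is.
- stand: Fixed wooden stand, base 150 x 200 x 12 mm, origin under its centre, z up. Two slots at x = -40 and +40 mm (own frame), each along y. A board stands on the base in a slot, held at its side edges by blocks whose tops are 57 mm above the table: lift it at least 50 mm straight up to clear them.
- bay: Card bay fixed on the heater. Origin: middle of its foot. z: up along the guides, leaning 30 deg from vertical to the heater's near side; y: across the board; x: the board's normal, away and up. Guide slots at y = +-77 mm, 6.5 mm wide (x), end walls 165 mm apart, flared mouth at z = 115 mm. Lever hinges at x = 0, y = +92 (left), -92 (right), z = 124.5 mm.
- bay_rest (a point): Point at x = y = 0, z = 26 mm of the bay, same axes. A board slid down -z comes to rest here: lower edge on two stiff black sockets, board_mid 67.5 mm up z from this point. Each socket gives way 6 mm under about 6 N and stays down; fully home the lower edge is 6 mm below this point, the board's top edge 94 mm above it.
- heater: Fixed blue wax heater; origin on the table under the bay's foot (56 mm below it), x away from its near side, z up. Box 230 mm across (y), from x = -90 to +190 mm, 50 mm high; a brass pot at x = 115 mm behind the bay, 120 mm across, top 103 mm above the table.
- lever_left (a joint): Left (+y of the bay) red ejector lever: bar 60 mm long from its hinge, 16 wide, 8 thick, turning about the bay's x. Rad: 0 = lying inward on the home board's top edge (closed), 1.57 = up along the bay's z, more = outward. Starts open, 1.6-1.95; friction 0.04 N m holds it. Near 0.45 it meets the board's corner and presses it home: a few N near the tip, from outside, then from above.
- lever_right (a joint): Right (-y of the bay) ejector lever: the mirror image, same angle sense. Upright, the two levers' tips stand 185 mm up the bay's z and their inner faces are 176 mm apart: bring the board in over them, then down between them.
- lever_left_tip (a point): End of the left lever, in the middle of its thickness, 60 mm from its hinge.
- lever_right_tip (a point): End of the right lever, 60 mm from its hinge.
- dye_bowl: White ceramic bowl, 100 mm across, 50 mm high, origin under its centre. Bystander.
- brush: Brush lying on the table. Bystander.
- dye_jar: Jar 60 mm across, 90 mm high with a blue lid, origin under its centre. Bystander.

How it is judged:
By the outcome, as a careful person would: the job done as asked, in the order asked, and still so for the second after the job is handed in, with the robot touching nothing.
It also fails if it takes over 66 s, if anything falls off the work surface, if the arm or the gripper's body presses on something with over 40 N, if the wrist force passes 120 N, or if a joint passes its speed limit or range.

## Working session

There is one attempt and no reset: what is moved stays moved. The work goes in short steps, Python scripts to look and compute and a tool call to move; the robot and the scene stay as the last step left them, time stands still between calls to the robot, and variables do not carry over. Pictures are saved under pics/ and viewed, at most 10 in all, crops included, and the job is handed in when it is done.

Besides the shell and the picture viewer there is one more tool, called after "Emit:" as a command line: name --argument value ..., lists and objects as JSON in quotes. move_arm: Moves the arm, as the interface text tells. Its arguments: {"type":"object","properties":{"rows":{"type":"array","items":{"type":"number","minimum":-1,"maximum":1}},"grip_force":{"type":"number"}},"required":["rows"]}

```bash
ls; mkdir -p pics; python3 - <<'E'
from rig import arm
import cv2
s=arm.observe(); print(s)
for n in ("side","top"):
    d=arm.snapshot(n); cv2.imwrite(f"pics/{n}0.png",d["image"][:,:,::-1]); print(n,d["fx"],d["cx"],d["cy"],d["D"],d["world_from_camera"])
import numpy as np
d=arm.snapshot("wrist");cv2.imwrite("pics/wrist0.png",d["image"][:,:,::-1]);print(d["mount"],d["fx"],d["D"])
E
```

```text
pics
{'clock': 0.0, 'qpos': array([ 1.26679737,  0.68998909, -0.19454003,  1.56637488,  0.15730963,
        0.90248403, -0.21506088]), 'joint_vel': array([-7.10157004e-04, -3.64836152e-04,  1.78315191e-04,  5.43251234e-05,
       -2.35095981e-04,  6.08995697e-04,  3.81407375e-04]), 'tau': array([-8.17689470e-04, -5.39598441e+01, -1.26666628e+00, -1.58543587e+01,
        9.12364747e-03,  9.37927718e-03,  4.02442282e-06]), 'eef_pos': array([ 0.20684827, -0.58900297,  0.19217336]), 'ee_rot': array([-3.09506509e+00, -5.28027429e-01,  6.83362504e-04]), 'force': array([-0.20255587,  0.90826562, -0.15639307]), 'wrist_torque': array([ 0.01747912, -0.0308559 ,  0.01402972]), 'finger_force': 0.0, 'opening': 1.0006309386916512}
side 453.37847056236154 249.00085737370122 183.5408990061277 [-0.07160225  0.          0.          0.          0.        ] [[ 0.90585047 -0.32212763  0.27507948  0.15865328]
 [-0.42343005 -0.67032451  0.60940302 -1.07598242]
 [-0.01191303 -0.66850493 -0.74361229  1.44689184]
 [ 0.          0.          0.          1.        ]]
top 443.48449216672674 252.43900865167882 198.35399168493427 [-0.12857183  0.          0.          0.          0.        ] [[ 0.00596513 -0.99796109  0.06354592  0.54562321]
 [-0.99994152 -0.00652609 -0.00862384  0.01690153]
 [ 0.00902097 -0.06349076 -0.99794165  1.71350715]
 [ 0.          0.          0.          1.        ]]
[[-7.01057767e-04 -9.56561772e-01 -2.91528873e-01  7.49036285e-02]
 [ 9.99999745e-01 -6.30690423e-04 -3.35346676e-04 -8.95771332e-04]
 [ 1.36915343e-04 -2.91529034e-01  9.56561971e-01 -1.81355078e-01]
 [ 0.00000000e+00  0.00000000e+00  0.00000000e+00  1.00000000e+00]] 311.125537795108 [-0.06172996  0.          0.          0.          0.        ]
```

View pics/side0.png

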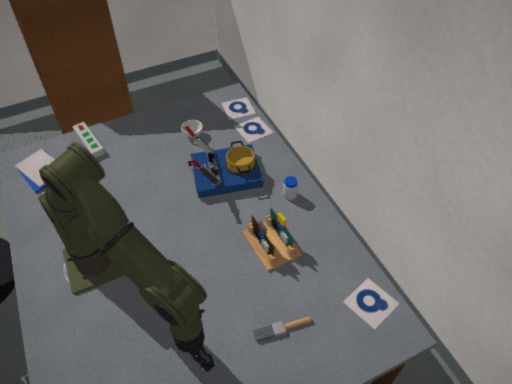

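View pics/top0.png

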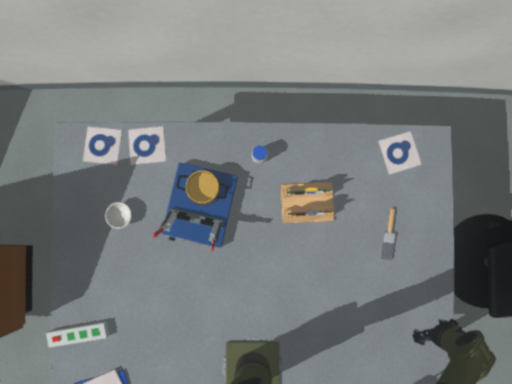

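The side view shows the stand near (272,245), with the green board (yellow handle at about (281,219)) in the far slot, and the heater near (228,170). In the top view the yellow handle is at (312,190), the heater at (200,205) and the red lever tips at (158,233) and (213,246). I'll enlarge both views.

```bash
cat > h.py <<'E'
import numpy as np, cv2
from rig import arm
def ray(d,px,W=None):
    K=np.array([[d["fx"],0,d["cx"]],[0,d["fy"],d["cy"]],[0,0,1]])
    u=cv2.undistortPoints(np.array([[px]],float),K,np.array(d["D"]))[0,0]
    W=d["world_from_camera"] if W is None else W
    v=W[:3,:3]@np.array([u[0],u[1],1]); return W[:3,3],v/np.linalg.norm(v)
def onz(d,px,z,W=None):
    o,v=ray(d,px,W); return o+v*(z-o[2])/v[2]
def tri(rs):
    A=np.zeros((3,3));b=np.zeros(3)
    for o,v in rs:
        P=np.eye(3)-np.outer(v,v);A+=P;b+=P@o
    p=np.linalg.solve(A,b); return p,[np.linalg.norm((np.eye(3)-np.outer(v,v))@(p-o)) for o,v in rs]
def proj(d,p,W=None):
    K=np.array([[d["fx"],0,d["cx"]],[0,d["fy"],d["cy"]],[0,0,1]])
    W=np.linalg.inv(d["world_from_camera"] if W is None else W)
    return cv2.projectPoints(np.array(p,float).reshape(-1,1,3),cv2.Rodrigues(W[:3,:3])[0],W[:3,3],K,np.array(d["D"]))[0][:,0]
def blobs(im,lo,hi,mn=4):
    h=cv2.cvtColor(im,cv2.COLOR_RGB2HSV); m=cv2.inRange(h,lo,hi)
    n,l,s,c=cv2.connectedComponentsWithStats(m)
    return [(s[i,4],c[i].round(1),s[i,:4]) for i in range(1,n) if s[i,4]>=mn],m
def wristW(d,s):
    from scipy.spatial.transform import Rotation as R
    T=np.eye(4);T[:3,:3]=R.from_rotvec(s["ee_rot"]).as_matrix();T[:3,3]=s["eef_pos"];return T@d["mount"]
E
python3 - <<'E'
from h import *
for n,(x0,x1,y0,y1),k in (("top",(150,340,140,260),4),("side",(180,310,110,275),3.6)):
    d=arm.snapshot(n);im=d["image"]
    c=cv2.resize(im[y0:y1,x0:x1],None,fx=k,fy=k,interpolation=cv2.INTER_CUBIC)
    cv2.imwrite(f"pics/{n}c.png",c[:,:,::-1])
    for nm,lo,hi in (("yellow",(24,150,120),(34,255,255)),("red",(0,170,90),(6,255,255)),("red2",(172,150,90),(180,255,255)),("blue",(105,150,50),(125,255,255)),("green",(60,80,30),(90,255,255))):
        print(n,nm,blobs(im,lo,hi)[0])
E
```

```text
top yellow []
top red [(np.int32(15), array([ 55.8, 338.2]), array([ 53, 337,   6,   3], dtype=int32))]
top red2 []
top blue [(np.int32(128), array([259.4, 152.1]), array([254, 146,  12,  13], dtype=int32)), (np.int32(407), array([206.4, 206.8]), array([171, 195,  59,  22], dtype=int32)), (np.int32(524), array([190.4, 230.8]), array([169, 221,  42,  22], dtype=int32)), (np.int32(23), array([220.2, 237.4]), array([218, 231,   5,  14], dtype=int32)), (np.int32(57), array([122.5, 376.9]), array([119, 371,   8,  13], dtype=int32)), (np.int32(10), array([ 79.3, 382.6]), array([ 76, 382,   7,   2], dtype=int32))]
top green [(np.int32(45), array([ 94.9, 331.9]), array([ 92, 329,   7,   7], dtype=int32)), (np.int32(45), array([ 82.4, 333.9]), array([ 79, 331,   8,   7], dtype=int32)), (np.int32(42), array([ 70.2, 335.9]), array([ 67, 333,   7,   7], dtype=int32))]
side yellow [(np.int32(45), array([280.9, 218.8]), array([278, 213,   7,  12], dtype=int32))]
side red [(np.int32(10), array([ 80.5, 127. ]), array([ 79, 126,   4,   3], dtype=int32)), (np.int32(24), array([189.3, 130.8]), array([1
[... 911 characters left out ...]
ray([277, 224,   6,   7], dtype=int32)), (np.int32(21), array([260.4, 235.2]), array([258, 233,   6,   6], dtype=int32)), (np.int32(214), array([367.3, 300.2]), array([358, 290,  22,  22], dtype=int32))]
side green [(np.int32(20), array([ 85.5, 134. ]), array([ 83, 132,   6,   5], dtype=int32)), (np.int32(23), array([ 89.5, 139.8]), array([ 87, 138,   6,   5], dtype=int32)), (np.int32(23), array([ 94. , 145.4]), array([ 91, 143,   7,   5], dtype=int32)), (np.int32(52), array([273.8, 216.2]), array([271, 209,   8,  15], dtype=int32)), (np.int32(67), array([288.3, 236.3]), array([283, 227,  10,  18], dtype=int32)), (np.int32(6), array([278. , 230.5]), array([277, 229,   3,   4], dtype=int32))]
```

View pics/topc.png

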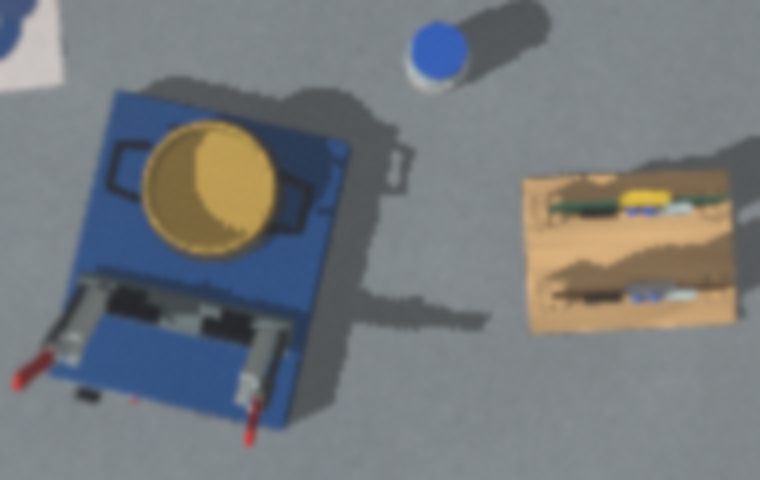

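View pics/sidec.png

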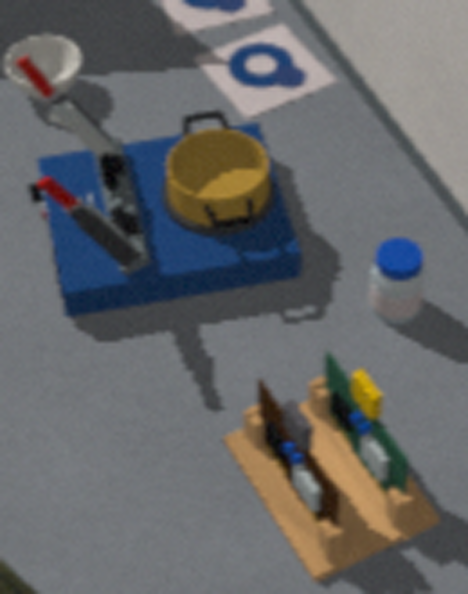

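The top crop shows the yellow handle at crop (645,199), i.e. image (311,190). The heater's top corners are at crop (117,92), (350,143), (285,428) and (52,375), and the lever tips at (17,384) and (250,440). In the side crop the tips are at (22,62) and (42,184). The far slot holds the green board.

```bash
python3 - <<'E'
from h import *
np.set_printoptions(precision=4,suppress=True)
t=arm.snapshot("top");s=arm.snapshot("side")
T=lambda x,y:(150+(x+.5)/4-.5,140+(y+.5)/4-.5); S=lambda x,y:(180+(x+.5)/3.6-.5,110+(y+.5)/3.6-.5)
print("handle", onz(t,T(645,199),.135), tri([ray(t,T(645,199)),ray(s,(280.9,218.8))]))
for n,c in dict(a=(526,178),b=(728,170),c=(737,320),d=(532,332)).items(): print("stand",n,onz(t,T(*c),.012))
for n,c in dict(fl=(117,92),fr=(350,143),nr=(285,428),nl=(52,375)).items(): print("heater",n,onz(t,T(*c),.05))
for n,a,b in (("Ltip",(17,384),(22,62)),("Rtip",(250,440),(40,184)),): print(n,tri([ray(t,T(*a)),ray(s,S(*b))]))
print("jar",onz(t,T(440,50),.09))
E
```

```text
handle [ 0.6798 -0.206   0.135 ] (array([ 0.6784, -0.2057,  0.132 ]), [np.float64(0.001733958613917739), np.float64(0.0017339586139176015)])
stand a [ 0.7097 -0.1081  0.012 ]
stand b [ 0.719  -0.3044  0.012 ]
stand c [ 0.5738 -0.3124  0.012 ]
stand d [ 0.5614 -0.1142  0.012 ]
heater fl [0.7854 0.2821 0.05  ]
heater fr [0.738  0.0608 0.05  ]
heater nr [0.47   0.1195 0.05  ]
heater nl [0.5175 0.3391 0.05  ]
Ltip (array([0.5127, 0.3377, 0.2109]), [np.float64(0.00044221502026538825), np.float64(0.0004422150202653582)])
Rtip (array([0.4651, 0.1396, 0.2117]), [np.float64(0.0019368662080944971), np.float64(0.0019368662080945782)])
jar [ 0.8205 -0.0227  0.09  ]
```

```bash
cat >> h.py <<'E'
from scipy.spatial.transform import Rotation as R, Slerp
def bay(o=(0.5788,0.2109,0.056),yaw=-12.1):
    M=R.from_euler("zy",[yaw,-30],degrees=True).as_matrix(); return np.array(o),M
def toolR(M): return np.column_stack([M[:,1],M[:,0],-M[:,2]])   # tool x=by, y=bx, z=-bz
def plan(wps,g,start=None):
    "wps: (pos, R, nrows); prints rows (turn,shift,gripper) from the present pose"
    s=arm.observe(); p,Rc=(s["eef_pos"],R.from_rotvec(s["ee_rot"])) if start is None else start
    k=0
    for q,Rq,n in wps:
        Rq=R.from_matrix(Rq)
        dr=(Rc.inv()*Rq).as_rotvec()/n; a=np.degrees(dr)/8; dp=(np.array(q)-p)/n; cur=Rc
        for i in range(n):
            sh=cur.inv().apply(dp)/.5
            print(k,np.round(np.r_[a,sh],3).tolist()+[g]); cur=cur*R.from_rotvec(dr); k+=1
        p,Rc=np.array(q),Rq
    return p,Rc
E
python3 - <<'E'
from h import *
o,M=bay(); Rs=toolR(R.from_euler("z",2.2,degrees=True).as_matrix())
plan([((0.45,-.25,.34),Rs,10),(o+M@[0,0,.33],toolR(M),11)],-1)
E
```

```text
0 [-0.0, -0.0, -0.911, 0.068, -0.048, -0.029, -1]
1 [-0.0, -0.0, -0.911, 0.074, -0.039, -0.029, -1]
2 [-0.0, -0.0, -0.911, 0.078, -0.029, -0.029, -1]
3 [-0.0, -0.0, -0.911, 0.081, -0.019, -0.029, -1]
4 [-0.0, -0.0, -0.911, 0.083, -0.009, -0.029, -1]
5 [-0.0, -0.0, -0.911, 0.083, 0.002, -0.029, -1]
6 [-0.0, -0.0, -0.911, 0.083, 0.013, -0.029, -1]
7 [-0.0, -0.0, -0.911, 0.08, 0.023, -0.029, -1]
8 [-0.0, -0.0, -0.911, 0.077, 0.033, -0.029, -1]
9 [-0.0, -0.0, -0.911, 0.072, 0.042, -0.029, -1]
10 [-0.341, 0.029, 0.159, 0.084, -0.003, -0.0, -1]
11 [-0.341, 0.029, 0.159, 0.084, -0.005, -0.0, -1]
12 [-0.341, 0.029, 0.159, 0.084, -0.007, -0.0, -1]
13 [-0.341, 0.029, 0.159, 0.084, -0.009, -0.0, -1]
14 [-0.341, 0.029, 0.159, 0.083, -0.011, -0.0, -1]
15 [-0.341, 0.029, 0.159, 0.083, -0.013, -0.001, -1]
16 [-0.341, 0.029, 0.159, 0.083, -0.014, -0.001, -1]
17 [-0.341, 0.029, 0.159, 0.082, -0.016, -0.001, -1]
18 [-0.341, 0.029, 0.159, 0.082, -0.018, -0.002, -1]
19 [-0.341, 0.029, 0.159, 0.082, -0.02, -0.002, -1]
20 [-0.341, 0.029, 0.159, 0.081, -0.021, -0.003, -1]
```

Emit:
move_arm --rows '[0,0,-0.911,0.068,-0.048,-0.029,-1,0,0,-0.911,0.074,-0.039,-0.029,-1,0,0,-0.911,0.078,-0.029,-0.029,-1,0,0,-0.911,0.081,-0.019,-0.029,-1,0,0,-0.911,0.083,-0.009,-0.029,-1]'

```text
clock: 0.98
eef_pos: [0.3289, -0.419, 0.2661]
ee_rot: [2.773, 1.475, -0.0]
force: [0.6, -0.1, -0.3]
opening: 1.0
finger_force: 0.0
```

Emit:
move_arm --rows '[0,0,-0.911,0.083,0.002,-0.029,-1,0,0,-0.911,0.083,0.013,-0.029,-1,0,0,-0.911,0.08,0.023,-0.029,-1,0,0,-0.911,0.077,0.033,-0.029,-1,0,0,-0.911,0.072,0.042,-0.029,-1]'

```text
clock: 1.6
eef_pos: [0.4502, -0.2493, 0.3386]
ee_rot: [2.173, 2.268, -0.0]
force: [-0.3, -0.1, -0.6]
opening: 0.998
finger_force: 0.0
```

Emit:
move_arm --rows '[-0.341,0.029,0.159,0.084,-0.003,0,-1,-0.341,0.029,0.159,0.084,-0.005,0,-1,-0.341,0.029,0.159,0.084,-0.007,0,-1,-0.341,0.029,0.159,0.084,-0.009,0,-1,-0.341,0.029,0.159,0.083,-0.011,0,-1]'

```text
clock: 2.22
eef_pos: [0.433, -0.0393, 0.3385]
ee_rot: [2.181, 2.026, 0.28]
force: [0.1, 0.9, -0.0]
opening: 1.001
finger_force: 0.0
```

Emit:
move_arm --rows '[-0.341,0.029,0.159,0.083,-0.013,0,-1,-0.341,0.029,0.159,0.083,-0.014,-0.001,-1,-0.341,0.029,0.159,0.082,-0.016,-0.001,-1,-0.341,0.029,0.159,0.082,-0.018,-0.002,-1,-0.341,0.029,0.159,0.082,-0.02,-0.002,-1]'

```text
clock: 2.85
eef_pos: [0.4175, 0.1534, 0.3383]
ee_rot: [2.154, 1.798, 0.505]
force: [-0.7, -0.6, 0.2]
opening: 1.002
finger_force: 0.0
```

Emit:
move_arm --rows '[-0.341,0.029,0.159,0.081,-0.021,-0.003,-1,0,0,0,0,0,0,-1]'

```text
clock: 3.1
eef_pos: [0.4131, 0.1951, 0.3379]
ee_rot: [2.141, 1.766, 0.548]
force: [0.1, -0.9, 0.9]
opening: 0.999
finger_force: 0.0
```

```bash
python3 - <<'E'
from h import *
np.set_printoptions(precision=4,suppress=True)
o,M=bay(); s=arm.observe(); d=arm.snapshot("wrist"); W=wristW(d,s)
print(s["clock"],s["eef_pos"],"err",M.T@(s["eef_pos"]-o),(R.from_matrix(toolR(M)).inv()*R.from_rotvec(s["ee_rot"])).as_rotvec(),s["qpos"])
import pickle; pickle.dump((d,W),open("bay.pkl","wb"))
im=cv2.resize(d["image"],None,fx=1.5,fy=1.5,interpolation=cv2.INTER_CUBIC)
cv2.imwrite("pics/w1.png",im[:,:,::-1])
for p in ([0,77,115],[0,-77,115],[0,92,124.5],[0,-92,124.5],[0,82.5,115],[0,0,0]): print(p,proj(d,o+M@(np.array(p)/1000),W)*1.5)
E
```

```text
3.1 [0.4131 0.1951 0.3379] err [ 0.0008 -0.016   0.327 ] [ 0.0252 -0.0022 -0.0188] [-0.1698  0.1472 -0.7681  2.2281  0.8599  0.6686 -1.764 ]
[0, 77, 115] [[391.0076 122.0941]]
[0, -77, 115] [[387.111  304.0203]]
[0, 92, 124.5] [[391.318  101.3021]]
[0, -92, 124.5] [[386.5724 323.6363]]
[0, 82.5, 115] [[391.1601 114.8994]]
[0, 0, 0] [[390.438  201.6507]]
```

View pics/w1.png

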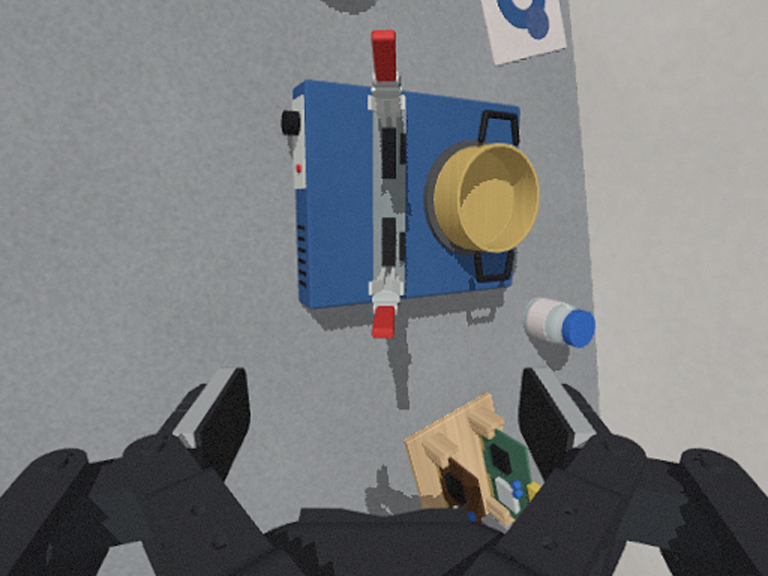

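The wrist view shows the bay nearly along the column x≈386. The red levers are at the top (y 30–80) and bottom (y 305–338), the flared guide mouths near y≈103 and y≈288, and the sockets at y 128–180 and 218–266. I'll zoom in on the mouths.

```bash
python3 - <<'E'
from h import *
import pickle; d,W=pickle.load(open("bay.pkl","rb"))
im=d["image"]; a=im[15:125,225:290]; b=im[125:235,225:290]
a=cv2.resize(a,None,fx=5.4,fy=5.4,interpolation=cv2.INTER_CUBIC); b=cv2.resize(b,None,fx=5.4,fy=5.4,interpolation=cv2.INTER_CUBIC)
c=np.hstack([a,np.zeros((a.shape[0],20,3),np.uint8),b]); print(c.shape); cv2.imwrite("pics/w1c.png",c[:,:,::-1])
E
```

```text
(594, 722, 3)
```

View pics/w1c.png

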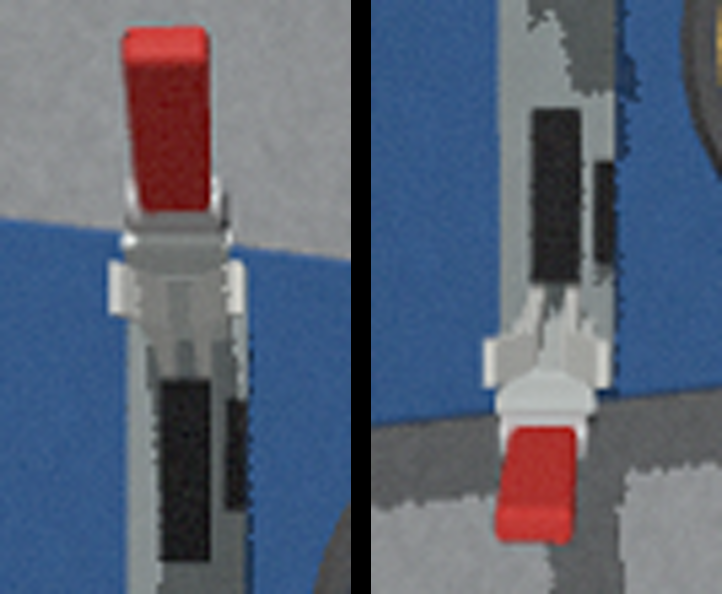

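The left mouth flange is at crop rows 262–315 and the right one at 338–388. The socket blacks span 378–560 (left) and 108–283 (right). I'll check the reprojection of known points to see how consistent the pose is.

```bash
python3 - <<'E'
from h import *
import pickle; d,W=pickle.load(open("bay.pkl","rb"))
np.set_printoptions(precision=4,suppress=True)
P=dict(jar=(.8205,-.0227,.09),fl=(.7854,.2821,.05),fr=(.738,.0608,.05),nr=(.47,.1195,.05),nl=(.5175,.3391,.05),Lt=(.5127,.3377,.2109),Rt=(.4651,.1396,.2117))
for k,p in P.items(): print(k,proj(d,p,W)*1.5)
o,M=bay(); print("tips in bay",[M.T@(np.array(P[k])-o) for k in("Lt","Rt")]); print("campos in bay",M.T@(W[:3,3]-o), M.T@W[:3,:3])
print(d["cx"],d["cy"],d["mount"])
t=arm.snapshot("top")
def rel(q): return q
# crop->px for wrist zoom
A=lambda x,y:(225+(x+.5)/5.4-.5,15+(y+.5)/5.4-.5); B=lambda x,y:(225+(x-371+.5)/5.4-.5,125+(y+.5)/5.4-.5)
def on(px,z):
    c,v=ray(d,px,W); c=M.T@(c-o); v=M.T@v; return c+v*(z-c[2])/v[2]
for n,px,z in (("sockLo",A(185,378),.026),("sockLi",A(185,560),.026),("sockRi",B(556,108),.026),("sockRo",B(556,283),.026),
  ("mouthL in",A(175.5,315),.115),("mouthL out",A(175.5,262),.115),("mouthR in",B(548.5,338),.115),("mouthR out",B(548.5,388),.115),("Ltip",A(165,28),.182),("Rtip",B(535,540),.182)): print(n,on(px,z))
E
```

```text
jar [[583.2022 330.6918]]
fl [[519.3595 108.7202]]
fr [[512.2485 287.0981]]
nr [[315.3843 311.0222]]
nl [[308.5423  85.815 ]]
Lt [[381.7153  38.6066]]
Rt [[378.2321 334.4115]]
tips in bay [array([-0.0068,  0.1282,  0.1672]), array([-0.0052, -0.074 ,  0.1917])]
campos in bay [0.0042 0.0599 0.508 ] [[ 0.9995  0.0247 -0.0187]
 [ 0.0181 -0.9556 -0.294 ]
 [-0.0252  0.2935 -0.9556]]
255.62849882737592 191.21972584018084 [[-0.0007 -0.9565 -0.2918  0.0754]
 [ 1.     -0.0007 -0.0002  0.0002]
 [-0.     -0.2918  0.9565 -0.1812]
 [ 0.      0.      0.      1.    ]]
sockLo [-0.0035  0.0763  0.026 ]
sockLi [-0.0025  0.0274  0.026 ]
sockRi [-0.0017 -0.0127  0.026 ]
sockRo [-0.0006 -0.0645  0.026 ]
mouthL in [-0.0045  0.0866  0.115 ]
mouthL out [-0.0047  0.0977  0.115 ]
mouthR in [-0.0012 -0.0554  0.115 ]
mouthR out [-0.001  -0.0683  0.115 ]
Ltip [-0.0058  0.1306  0.182 ]
Rtip [-0.0023 -0.0801  0.182 ]
```

The sideways lean comes from a bug in my own code: lowercase "zy" is extrinsic in scipy. I'll fix the frame and remeasure.

```bash
sed -i 's/from_euler("zy"/from_euler("ZY"/' h.py; python3 - <<'E'
from h import *
import pickle; d,W=pickle.load(open("bay.pkl","rb"))
np.set_printoptions(precision=4,suppress=True)
o,M=bay(); print([M.T@(np.array(p)-o) for p in ((.5127,.3377,.2109),(.4651,.1396,.2117))])
A=lambda x,y:(225+(x+.5)/5.4-.5,15+(y+.5)/5.4-.5); B=lambda x,y:(225+(x-371+.5)/5.4-.5,125+(y+.5)/5.4-.5)
def on(px,z):
    c,v=ray(d,px,W); c=M.T@(c-o); v=M.T@v; return c+v*(z-c[2])/v[2]
for n,px,z in (("sockLo",A(185,378),.026),("sockLi",A(185,560),.026),("sockRi",B(556,108),.026),("sockRo",B(556,283),.026),
  ("mouthL in",A(175.5,315),.115),("mouthL out",A(175.5,262),.115),("mouthR in",B(548.5,338),.115),("mouthR out",B(548.5,388),.115),("Ltip",A(165,28),.182),("Rtip",B(535,540),.182)): print(n,on(px,z))
print(arm.observe()["eef_pos"])
E
```

```text
[array([-0.0015,  0.1101,  0.1798]), array([-0.0055, -0.0935,  0.183 ])]
sockLo [-0.0013  0.0743  0.026 ]
sockLi [-0.0015  0.0247  0.026 ]
sockRi [-0.0017 -0.0152  0.026 ]
sockRo [-0.002  -0.0658  0.026 ]
mouthL in [-0.0012  0.0757  0.115 ]
mouthL out [-0.0011  0.0872  0.115 ]
mouthR in [-0.0015 -0.066   0.115 ]
mouthR out [-0.0016 -0.0782  0.115 ]
Ltip [-0.0008  0.1151  0.182 ]
Rtip [-0.0024 -0.0957  0.182 ]
[0.4141 0.1903 0.3375]
```

```bash
sed -i 's/o=(0.5788,0.2109,0.056)/o=(0.5783,0.2152,0.0555)/' h.py; python3 - <<'E'
from h import *
Rs=toolR(R.from_euler("z",3,degrees=True).as_matrix())
plan([((0.68,-.206,.28),Rs,14)],-1)
E
```

```text
0 [0.255, -0.017, -0.126, -0.05, 0.04, 0.026, -1]
1 [0.255, -0.017, -0.126, -0.05, 0.04, 0.024, -1]
2 [0.255, -0.017, -0.126, -0.051, 0.04, 0.023, -1]
3 [0.255, -0.017, -0.126, -0.052, 0.04, 0.022, -1]
4 [0.255, -0.017, -0.126, -0.052, 0.04, 0.02, -1]
5 [0.255, -0.017, -0.126, -0.053, 0.039, 0.019, -1]
6 [0.255, -0.017, -0.126, -0.054, 0.039, 0.018, -1]
7 [0.255, -0.017, -0.126, -0.054, 0.039, 0.017, -1]
8 [0.255, -0.017, -0.126, -0.055, 0.038, 0.015, -1]
9 [0.255, -0.017, -0.126, -0.055, 0.038, 0.014, -1]
10 [0.255, -0.017, -0.126, -0.056, 0.038, 0.013, -1]
11 [0.255, -0.017, -0.126, -0.057, 0.037, 0.012, -1]
12 [0.255, -0.017, -0.126, -0.057, 0.036, 0.01, -1]
13 [0.255, -0.017, -0.126, -0.058, 0.036, 0.009, -1]
```

Emit:
move_arm --rows '[0.255,-0.017,-0.126,-0.05,0.04,0.025,-1,0.255,-0.017,-0.126,-0.05,0.04,0.024,-1,0.255,-0.017,-0.126,-0.051,0.04,0.023,-1,0.255,-0.017,-0.126,-0.052,0.04,0.022,-1,0.255,-0.017,-0.126,-0.052,0.04,0.02,-1]'

```text
clock: 3.82
eef_pos: [0.5096, 0.0447, 0.3174]
ee_rot: [2.174, 1.943, 0.361]
force: [0.1, -0.1, -0.3]
opening: 0.999
finger_force: 0.0
```

Emit:
move_arm --rows '[0.255,-0.017,-0.126,-0.053,0.039,0.019,-1,0.255,-0.017,-0.126,-0.054,0.039,0.018,-1,0.255,-0.017,-0.126,-0.054,0.039,0.017,-1,0.255,-0.017,-0.126,-0.055,0.038,0.015,-1,0.255,-0.017,-0.126,-0.055,0.038,0.014,-1]'

```text
clock: 4.45
eef_pos: [0.6032, -0.0974, 0.2962]
ee_rot: [2.179, 2.13, 0.165]
force: [-0.7, 0.3, -0.2]
opening: 0.998
finger_force: 0.0
```

Emit:
move_arm --rows '[0.255,-0.017,-0.126,-0.056,0.038,0.013,-1,0.255,-0.017,-0.126,-0.057,0.037,0.012,-1,0.255,-0.017,-0.126,-0.057,0.036,0.01,-1,0.255,-0.017,-0.126,-0.058,0.036,0.009,-1,0,0,0,0,0,0,-1]'

```text
clock: 5.08
eef_pos: [0.6792, -0.2123, 0.2779]
ee_rot: [-2.171, -2.269, 0.003]
force: [0.3, 0.8, -0.3]
opening: 1.0
finger_force: 0.0
```

```bash
python3 - <<'E'
from h import *
np.set_printoptions(precision=4,suppress=True)
s=arm.observe(); d=arm.snapshot("wrist"); W=wristW(d,s)
Rs=toolR(R.from_euler("z",3,degrees=True).as_matrix())
print(s["clock"],s["eef_pos"],(R.from_matrix(Rs).inv()*R.from_rotvec(s["ee_rot"])).as_rotvec(),s["joint_vel"])
im=cv2.resize(d["image"],None,fx=1.5,fy=1.5,interpolation=cv2.INTER_CUBIC)
cv2.imwrite("pics/w2.png",im[:,:,::-1])
for lo,hi in (((22,120,80),(35,255,255)),):
  bl,m=blobs(d["image"],lo,hi,20)
  for b in bl: print(b,onz(d,b[1],.147,W))
  cn=max(cv2.findContours(m,cv2.RETR_EXTERNAL,cv2.CHAIN_APPROX_NONE)[0],key=cv2.contourArea); r=cv2.minAreaRect(cn); print(r); print([onz(d,q,.147,W) for q in cv2.boxPoints(r)])
E
```

```text
5.075 [ 0.6792 -0.2123  0.2779] [ 0.0025 -0.0004  0.0085] [-0.015  -0.0481 -0.0467  0.0818 -0.03   -0.0216 -0.0318]
(np.int32(497), array([255.4, 162.8]), array([250, 141,  12,  44], dtype=int32)) [ 0.6784 -0.2018  0.147 ]
((255.5, 162.5), (11.0, 43.0), 0.0)
[array([ 0.6737, -0.2245,  0.147 ]), array([ 0.672 , -0.1798,  0.147 ]), array([ 0.683 , -0.1793,  0.147 ]), array([ 0.6852, -0.224 ,  0.147 ])]
```

View pics/w2.png

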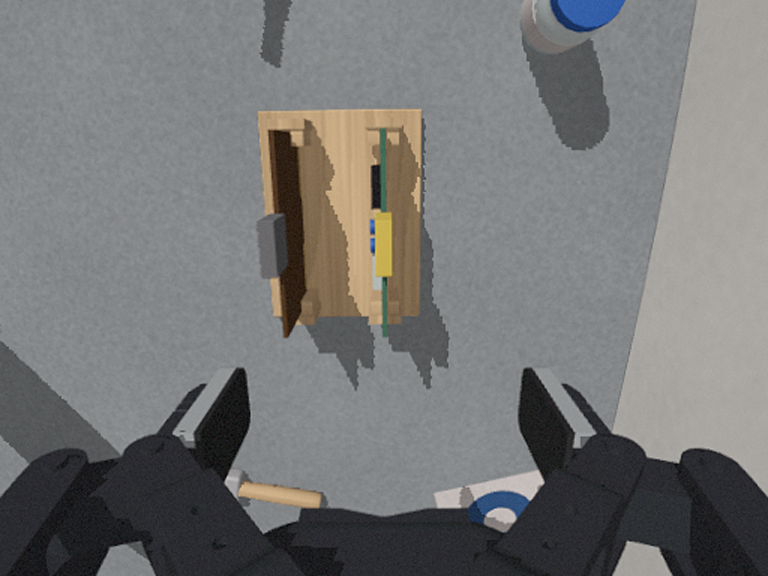

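The wrist view shows the yellow handle centred at about (384,244) in the 1.5x picture, with the board running vertically in the image, so the tool is aligned. I only need about 8 mm along tool x, then straight down and grip.

Emit:
move_arm --rows '[0,0,0,0.015,0,0.08,-1,0,0,0,0,0,0.08,-1,0,0,0,0,0,0.08,-1,0,0,0,0,0,0.05,-1,0,0,0,0,0,0.03,-1]'

```text
clock: 5.75
eef_pos: [0.6777, -0.1992, 0.1194]
ee_rot: [-2.162, -2.276, 0.001]
force: [0.3, -0.7, 0.3]
opening: 0.997
finger_force: 0.0
```

Emit:
move_arm --rows '[0,0,0,0,0,0,-1,0,0,0,0,0,0,-1]'

```text
clock: 6.0
eef_pos: [0.6801, -0.1989, 0.1218]
ee_rot: [2.163, 2.276, 0.003]
force: [0.8, 1.1, -0.0]
opening: 0.995
finger_force: 0.0
```

Emit:
move_arm --rows '[0,0,0,-0.01,0,0.01,-1,0,0,0,0,0,0,1,0,0,0,0,0,0,1,0,0,0,0,0,0,1,0,0,0,0,0,0,1]' --grip_force 60

```text
clock: 6.62
eef_pos: [0.6796, -0.2038, 0.1153]
ee_rot: [-2.163, -2.278, -0.001]
force: [-0.6, -1.2, 0.1]
opening: 0.141
finger_force: 0.0
```

Emit:
move_arm --rows '[0,0,0,0,0,0,1,0,0,0,0,0,0,1,0,0,0,0,0,0,1,0,0,0,0,0,0,1]'

```text
clock: 7.12
eef_pos: [0.6796, -0.2039, 0.1152]
ee_rot: [-2.163, -2.277, -0.0]
force: [-0.7, -1.0, -0.2]
opening: -0.0
finger_force: 0.0
```

The fingers shut fully with zero force, so the grasp missed the handle. I'll look.

```bash
python3 - <<'E'
from h import *
np.set_printoptions(precision=4,suppress=True)
s=arm.observe(); d=arm.snapshot("wrist"); W=wristW(d,s); e=arm.snapshot("side")
c=cv2.resize(e["image"][150:280,210:330],None,fx=3,fy=3,interpolation=cv2.INTER_CUBIC); im=d["image"]
pad=np.zeros((390,512,3),np.uint8); pad[:384]=im
cv2.imwrite("pics/w3.png",np.hstack([pad[:,150:512],c])[:,:,::-1]); print(s["eef_pos"],s["opening"],proj(d,s["eef_pos"],W),c.shape)
E
```

```text
[ 0.6796 -0.2039  0.1152] -0.0004013560221679084 [[255.2576 221.8222]] (390, 360, 3)
```

View pics/w3.png

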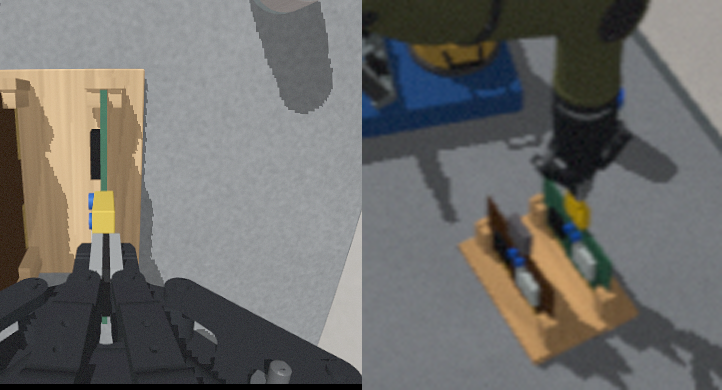

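```bash
python3 - <<'E'
from h import *
np.set_printoptions(precision=4,suppress=True)
s=arm.observe(); d=arm.snapshot("wrist"); W=wristW(d,s)
bl,m=blobs(d["image"],(22,120,80),(35,255,255),20)
for b in bl: print(b)
x,y,w,h=max(bl,key=lambda b:b[0])[2]
for px in ((x+w/2,y),(x+w/2,y+h)): print("y at .147/.112",onz(d,px,.147,W),onz(d,px,.112,W))
e=arm.snapshot("side"); bl,m=blobs(e["image"],(22,120,80),(35,255,255),8)
for b in bl: print("side",b,onz(e,b[1],.13))
t=arm.snapshot("top")
# expected fingertip pixels
for q in ([.011,0,0],[-.011,0,0],[.011,0,-.03],[.011,0,-.04]):
    p=s["eef_pos"]+R.from_rotvec(s["ee_rot"]).apply(q); print(q,p,proj(d,p,W)[0],"side",(proj(e,p)[0]-[210,150])*3+[362,0])
c=cv2.resize(d["image"][170:300,190:320],None,fx=4.4,fy=4.4,interpolation=cv2.INTER_CUBIC); cv2.imwrite("pics/w4.png",c[:,:,::-1])
E
```

```text
(np.int32(925), array([253.2, 212.3]), array([242, 191,  23,  43], dtype=int32))
y at .147/.112 [ 0.6772 -0.1742  0.147 ] [ 0.6775 -0.1848  0.112 ]
y at .147/.112 [ 0.6783 -0.1977  0.147 ] [ 0.6789 -0.2139  0.112 ]
side (np.int32(70), array([281.2, 219.9]), array([277, 214,   9,  13], dtype=int32)) [ 0.6761 -0.2089  0.13  ]
[0.011, 0, 0] [ 0.679  -0.193   0.1152] [255.2387 205.3192] side [571.127  206.9083]
[-0.011, 0, 0] [ 0.6801 -0.2149  0.1152] [255.2759 237.7622] side [580.2965 219.502 ]
[0.011, 0, -0.03] [ 0.679  -0.193   0.1452] [255.1692 224.404 ] side [572.0977 191.8344]
[0.011, 0, -0.04] [ 0.679  -0.193   0.1552] [255.1404 232.3344] side [572.4268 186.7177]
```

View pics/w4.png

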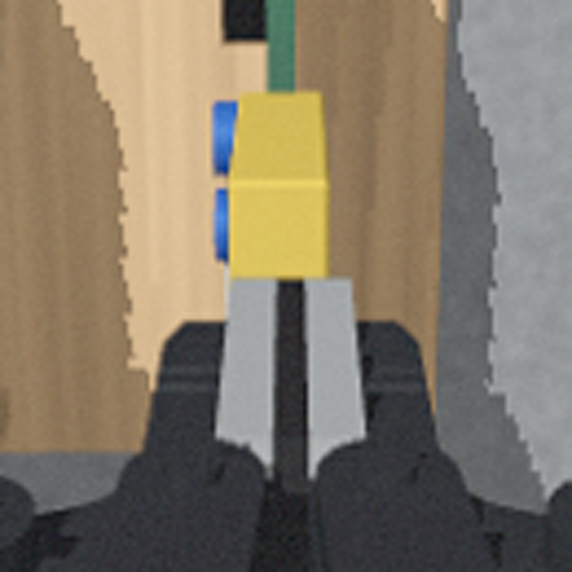

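The zoom shows the handle's top face (crop rows 183–277) with the shut fingers starting at row 277. The tips therefore sit just above the handle: both the wrist and side views put them about 38 mm behind the reported TCP. I'll open, go down about 36 mm and close again.

Emit:
move_arm --rows '[0,0,0,0,0,0,-1,0,0,0,0,0,0,-1,0,0,0,0,0,0,-1,0,0,0,0,0,0,-1,0,0,0,0,0,0,-1]'

```text
clock: 8.0
eef_pos: [0.6796, -0.2039, 0.1152]
ee_rot: [-2.163, -2.277, -0.0]
force: [-0.2, 0.4, 0.4]
opening: 0.999
finger_force: 0.0
```

Emit:
move_arm --rows '[0,0,0,0,0,0.02,-1,0,0,0,0,0,0.02,-1,0,0,0,0,0,0.016,-1,0,0,0,0,0,0.016,-1,0,0,0,0,0,0,-1]'

```text
clock: 8.62
eef_pos: [0.6789, -0.2039, 0.0782]
ee_rot: [-2.162, -2.276, 0.001]
force: [-0.3, 0.8, 0.2]
opening: 1.0
finger_force: 0.0
```

Emit:
move_arm --rows '[0,0,0,0,0,0,1,0,0,0,0,0,0,1,0,0,0,0,0,0,1,0,0,0,0,0,0,1,0,0,0,0,0,0,1]' --grip_force 60

```text
clock: 9.25
eef_pos: [0.6796, -0.2039, 0.0795]
ee_rot: [-2.164, -2.278, -0.0]
force: [-1.2, -0.2, 1.9]
opening: 0.129
finger_force: 59.0
```

Emit:
move_arm --rows '[0,0,0,0,0,0,1,0,0,0,0,0,0,1,0,0,0,0,0,0,1]'

```text
clock: 9.62
eef_pos: [0.6796, -0.2039, 0.0795]
ee_rot: [-2.164, -2.278, -0.001]
force: [-0.9, -0.6, 3.8]
opening: 0.132
finger_force: 59.3
```

Gripped: opening 11 mm, 59 N. The board's lower edge is 67.5 mm beyond the reported TCP, so board_mid coincides with the TCP. Lifting straight up.

Emit:
move_arm --rows '[0,0,0,0,0,-0.03,1,0,0,0,0,0,-0.06,1,0,0,0,0,0,-0.08,1,0,0,0,0,0,-0.08,1,0,0,0,0,0,-0.08,1]'

```text
clock: 10.25
eef_pos: [0.6794, -0.2039, 0.2458]
ee_rot: [-2.163, -2.277, -0.001]
force: [0.5, 0.4, -2.0]
opening: 0.13
finger_force: 58.6
```

Emit:
move_arm --rows '[0,0,0,0,0,-0.08,1,0,0,0,0,0,-0.06,1,0,0,0,0,0,-0.04,1,0,0,0,0,0,0,1]'

```text
clock: 10.75
eef_pos: [0.6804, -0.2037, 0.3362]
ee_rot: [2.162, 2.276, 0.004]
force: [0.5, 0.2, -2.1]
opening: 0.126
finger_force: 58.7
```

```bash
python3 - <<'E'
from h import *
o,M=bay(); s=arm.observe(); print(s["eef_pos"],s["opening"],s["finger_force"],s["force"])
q=o+M@[0,0,.30]; print(q)
plan([(q,toolR(M),18)],1)
E
```

```text
[ 0.68042477 -0.20365052  0.33624332] 0.12589403708850588 58.741809725761414 [ 0.51109069  0.22844784 -2.13473354]
[0.43163251 0.24664278 0.31530762]
0 [-0.206, -0.028, 0.102, 0.051, -0.025, 0.002, 1]
1 [-0.206, -0.028, 0.102, 0.051, -0.026, 0.001, 1]
2 [-0.206, -0.028, 0.102, 0.051, -0.027, 0.0, 1]
3 [-0.206, -0.028, 0.102, 0.05, -0.027, -0.001, 1]
4 [-0.206, -0.028, 0.102, 0.05, -0.028, -0.002, 1]
5 [-0.206, -0.028, 0.102, 0.049, -0.029, -0.003, 1]
6 [-0.206, -0.028, 0.102, 0.049, -0.029, -0.004, 1]
7 [-0.206, -0.028, 0.102, 0.049, -0.03, -0.005, 1]
8 [-0.206, -0.028, 0.102, 0.048, -0.03, -0.006, 1]
9 [-0.206, -0.028, 0.102, 0.048, -0.031, -0.007, 1]
10 [-0.206, -0.028, 0.102, 0.047, -0.031, -0.008, 1]
11 [-0.206, -0.028, 0.102, 0.047, -0.032, -0.009, 1]
12 [-0.206, -0.028, 0.102, 0.046, -0.032, -0.01, 1]
13 [-0.206, -0.028, 0.102, 0.046, -0.032, -0.011, 1]
14 [-0.206, -0.028, 0.102, 0.045, -0.033, -0.012, 1]
15 [-0.206, -0.028, 0.102, 0.045, -0.033, -0.013, 1]
16 [-0.206, -0.028, 0.102, 0.044, -0.033, -0.014, 1]
17 [-0.206, -0.028, 0.102, 0.044, -0.034, -0.016, 1]
```

Emit:
move_arm --rows '[-0.206,-0.028,0.102,0.051,-0.025,0.002,1,-0.206,-0.028,0.102,0.051,-0.026,0.001,1,-0.206,-0.028,0.102,0.051,-0.027,0,1,-0.206,-0.028,0.102,0.05,-0.027,-0.001,1,-0.206,-0.028,0.102,0.05,-0.028,-0.002,1]'

```text
clock: 11.38
eef_pos: [0.6086, -0.0785, 0.3281]
ee_rot: [2.162, 2.118, 0.136]
force: [0.3, 0.2, -1.6]
opening: 0.134
finger_force: 59.0
```

Emit:
move_arm --rows '[-0.206,-0.028,0.102,0.049,-0.029,-0.003,1,-0.206,-0.028,0.102,0.049,-0.029,-0.004,1,-0.206,-0.028,0.102,0.049,-0.03,-0.005,1,-0.206,-0.028,0.102,0.048,-0.03,-0.006,1,-0.206,-0.028,0.102,0.048,-0.031,-0.007,1]'

```text
clock: 12.0
eef_pos: [0.5392, 0.0464, 0.3235]
ee_rot: [2.147, 1.957, 0.264]
force: [0.9, 0.6, -1.6]
opening: 0.131
finger_force: 59.1
```

Emit:
move_arm --rows '[-0.206,-0.028,0.102,0.047,-0.031,-0.008,1,-0.206,-0.028,0.102,0.047,-0.032,-0.009,1,-0.206,-0.028,0.102,0.046,-0.032,-0.01,1,-0.206,-0.028,0.102,0.046,-0.032,-0.011,1,-0.206,-0.028,0.102,0.045,-0.033,-0.012,1]'

```text
clock: 12.62
eef_pos: [0.4706, 0.1711, 0.3181]
ee_rot: [2.121, 1.795, 0.382]
force: [-0.3, -0.2, -2.2]
opening: 0.128
finger_force: 59.0
```

Emit:
move_arm --rows '[-0.206,-0.028,0.102,0.045,-0.033,-0.013,1,-0.206,-0.028,0.102,0.044,-0.033,-0.014,1,-0.206,-0.028,0.102,0.044,-0.034,-0.016,1,0,0,0,0,0,0,1,0,0,0,0,0,0,1]'

```text
clock: 13.25
eef_pos: [0.4304, 0.2452, 0.3147]
ee_rot: [2.1, 1.698, 0.448]
force: [-0.1, -0.8, -1.2]
opening: 0.129
finger_force: 59.2
```

```bash
cat >> h.py <<'E'
def look(name=None):
    np.set_printoptions(precision=4,suppress=True)
    o,M=bay(); s=arm.observe()
    print(s["clock"],"bay pos",M.T@(s["eef_pos"]-o),"rot err(tool)",(R.from_matrix(toolR(M)).inv()*R.from_rotvec(s["ee_rot"])).as_rotvec(),"F bay",M.T@s["force"],"open",s["opening"],s["finger_force"])
    if name:
        d=arm.snapshot("wrist"); W=wristW(d,s); import pickle; pickle.dump((d,W),open(name+".pkl","wb"))
        return o,M,s,d,W
    return o,M,s
E
python3 - <<'E'
from h import *
o,M,s,d,W=look("ins")
c=cv2.resize(d["image"],None,fx=1.5,fy=1.5,interpolation=cv2.INTER_CUBIC); cv2.imwrite("pics/w5.png",c[:,:,::-1])
for p in ([0,77,115],[0,-77,115],[0,80,232],[0,-80,232],[0,80,332]): print(p,proj(d,o+M@(np.array(p)/1000),W)*1.5)
E
```

```text
13.25 bay pos [-0.0011 -0.0017  0.2999] rot err(tool) [ 0.0039 -0.0032 -0.0011] F bay [-0.5131 -0.7951 -1.1191] open 0.1287289972798744 59.18920397758484
[0, 77, 115] [[385.6534 139.9718]]
[0, -77, 115] [[385.332  330.2118]]
[0, 80, 232] [[385.7996 132.1356]]
[0, -80, 232] [[385.3002 408.2409]]
[0, 80, 332] [[386.0945 124.3304]]
```

View pics/w5.png

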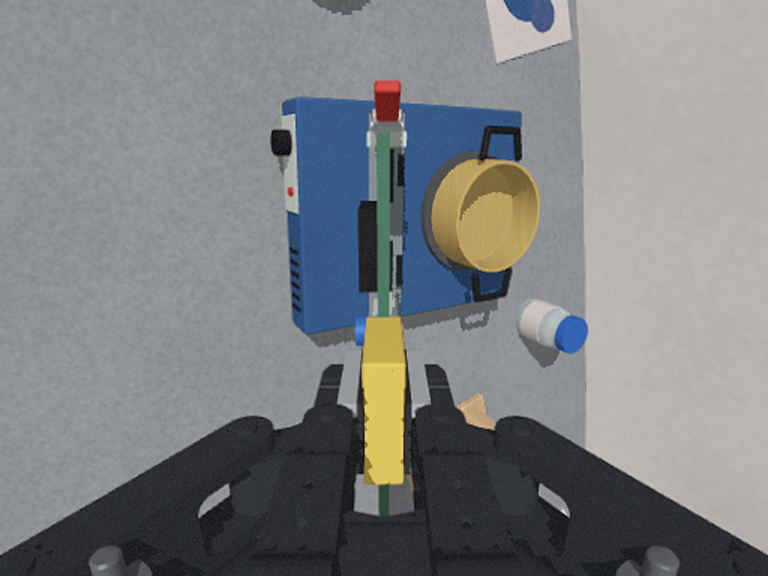

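The wrist view shows the board held straight, its green top edge running along column ≈384 from row 132 down, and the left mouth tabs at about rows 117–148. All 10 picture views are used, so from here I work from numbers only.

```bash
python3 - <<'E'
from h import *
import pickle
np.set_printoptions(precision=4,suppress=True,linewidth=200)
d,W=pickle.load(open("ins.pkl","rb")); o,M=bay(); im=d["image"]
def on(px,z):
    c,v=ray(d,px,W); c=M.T@(c-o); v=M.T@v; return c+v*(z-c[2])/v[2]
h=cv2.cvtColor(im,cv2.COLOR_RGB2HSV)
g=cv2.inRange(h,(60,60,30),(92,255,255)); g[:, :240]=0; g[:,275:]=0
n,l,st,c=cv2.connectedComponentsWithStats(g); 
for i in range(1,n):
    if st[i,4]>40: print("green",st[i],c[i])
ys,xs=np.where(g>0)
for r in (88,90,95,110,130,160,200): 
    q=xs[ys==r]; 
    if len(q): print(r,q.min(),q.max(),on(((q.min()+q.max())/2,r),.332))
print("S/V map rows 74..104, cols 243..272 brightness")
for r in range(74,104): print(r," ".join(f"{v:3d}" for v in h[r,243:273,2]))
E
```

```text
green [ 251   88   10  123 1086] [255.1262 147.1667]
green [253 324   6  20 120] [255.5 333.5]
88 251 259 [-0.0011  0.0778  0.332 ]
90 251 259 [-0.0011  0.0769  0.332 ]
95 251 259 [-0.0011  0.0747  0.332 ]
110 251 259 [-0.0011  0.0679  0.332 ]
130 251 260 [-0.0009  0.0587  0.332 ]
160 251 259 [-0.0011  0.0442  0.332 ]
200 252 258 [-0.0011  0.0237  0.332 ]
S/V map rows 74..104, cols 243..272 brightness
74 138 139 137 139 107 141 196 140 108 110 115 112 113 112 113 112 112 109 109 111 109 111 114 204 151 112 135 139 138 139
75 137 138 138 141 111 143 201 152 115 114 114 112 113 114 111 114 114 115 113 115 111 113 125 208 153 114 139 138 139 136
76 135 136 137 144 110 153 216 162 116 111 112 110 112 111 112 111 109 112 111 110 111 108 102 222 161 120 152 140 139 139
77 142 139 140 145 115 147 210 158 111 112 113 110 110 111 113 112 111 110 109 110 113 110 113 226 162 117 143 139 140 140
78 140 137 138 146 125 121 185 147 115 110 111 111 113 114 111 112 115 113 117 114 114 108 145 195 139 108 145 139 140 141
79 140 138 136 142 145 131 166 156 117 109 112 115 113 113 112 109 113 112 112 1
[... 2298 characters left out ...]
5 127 124 122 124 126 124 117 101  98  94  91  95  90  90  84 149 125 145 134 136
99 138 137 136 140 144 143 144  99 119 123 126 125 121 126 121 128 109  52  50  49  89  87  85  85  87 100 113 132 134 134
100 139 138 139 140 142 143 143  91 122 123 123 126 123 128 123 125 110  37  17  43  92  90  89  86  85 133 135 138 137 135
101 140 137 139 142 142 142 144 138 116 122 126 126 124 123 124 125 111  39  19  54  87  87  87  90  87 148 144 135 138 138
102 137 139 136 145 143 142 141 146 118 124 125 126 126 124 125 128 107  36  17  59  91  95  54  78  75 128  98 135 136 137
103 139 137 140 142 148 140 141 107 110 124 128 124 125 125 127 127 108  37  31  55  90  90  49  33  39  65  65 139 137 135
```

```bash
python3 - <<'E'
from h import *
import pickle
np.set_printoptions(precision=4,suppress=True,linewidth=200)
d,W=pickle.load(open("ins.pkl","rb")); o,M=bay()
def on(px,z):
    c,v=ray(d,px,W); c=M.T@(c-o); v=M.T@v; return c+v*(z-c[2])/v[2]
for p in ((257.5,86.6),(257.5,97.1)): print(on(p,.115))
look()
E
```

```text
[0.0004 0.0843 0.115 ]
[0.0005 0.0729 0.115 ]
13.3 bay pos [-0.0006 -0.002   0.2998] rot err(tool) [ 0.0035 -0.0037  0.0001] F bay [-1.6098 -0.822  -1.6437] open 0.13148143587329372 59.185670614242554
```

Emit:
move_arm --rows '[-0.025,0.025,0,0.006,0.002,0.04,1,0,0,0,0,0,0.05,1,0,0,0,0,0,0.05,1,0,0,0,0,0,0.05,1,0,0,0,0,0,0.02,1]'

```text
clock: 13.92
eef_pos: [0.4842, 0.2359, 0.2238]
ee_rot: [2.1, 1.694, 0.453]
force: [-0.0, -0.3, -1.8]
opening: 0.132
finger_force: 58.9
```

Emit:
move_arm --rows '[0,0,0,0,0,0,1,0,0,0,0,0,0,1]'

```text
clock: 14.18
eef_pos: [0.4836, 0.2385, 0.2258]
ee_rot: [2.098, 1.697, 0.459]
force: [0.7, 0.1, -2.0]
opening: 0.128
finger_force: 59.0
```

```bash
python3 - <<'E'
from h import *
o,M,s,d,W=look("ins2")
def on(px,z):
    c,v=ray(d,px,W); c=M.T@(c-o); v=M.T@v; return c+v*(z-c[2])/v[2]
h=cv2.cvtColor(d["image"],cv2.COLOR_RGB2HSV)
g=cv2.inRange(h,(60,60,30),(92,255,255)); g[:, :235]=0; g[:,280:]=0; g[:60]=0
n,l,st,c=cv2.connectedComponentsWithStats(g)
for i in range(1,n):
    if st[i,4]>40: print("green",st[i],c[i])
# white tabs: bright and unsaturated
w=cv2.inRange(h,(0,0,185),(180,45,255)); w[:,:225]=0;w[:,290:]=0;w[200:]=0
n,l,st,c=cv2.connectedComponentsWithStats(w)
for i in range(1,n):
    if st[i,4]>8: print("white",st[i],c[i],on(c[i],.115))
E
```

```text
14.175 bay pos [0.0007 0.0029 0.1962] rot err(tool) [-0.0012  0.0031  0.    ] F bay [-0.422   0.2591 -2.0116] open 0.12808864202724893 59.04522120952606
green [ 251   88   10  123 1126] [255.1492 148.135 ]
green [253 324   6  20 120] [255.5 333.5]
white [242  70   2   9  17] [242.5294  73.7647] [-0.0094  0.0964  0.115 ]
white [266  70   3  10  18] [267.0556  75.0556] [0.0102 0.0954 0.115 ]
white [237  91   3  14  41] [238.0244  97.3415] [-0.0133  0.0782  0.115 ]
white [270  91   4  14  49] [271.2857  97.    ] [0.0138 0.0784 0.115 ]
```

Emit:
move_arm --rows '[0,-0.02,0,-0.003,-0.001,0.012,1,0,0,0,0,0,0.012,1,0,0,0,0,0,0.012,1,0,0,0,0,0,0.012,1,0,0,0,0,0,0.012,1]'

```text
clock: 14.85
eef_pos: [0.4977, 0.2335, 0.1983]
ee_rot: [2.098, 1.696, 0.454]
force: [0.2, 0.2, -1.7]
opening: 0.129
finger_force: 59.1
```

```bash
python3 -c "
from h import *
look()"
```

```text
14.85 bay pos [-0.0002  0.001   0.165 ] rot err(tool) [-0.0005 -0.0009 -0.0004] F bay [-0.669   0.2303 -1.5551] open 0.12869720735786258 59.1252726316452
```

Emit:
move_arm --rows '[0,0,0,0,0,0.02,1,0,0,0,0,0,0.02,1,0,0,0,0,0,0.02,1,0,0,0,0,0,0.02,1,0,0,0,0,0,0.015,1]'

```text
clock: 15.48
eef_pos: [0.521, 0.2284, 0.157]
ee_rot: [2.098, 1.696, 0.453]
force: [0.8, 0.5, -1.8]
opening: 0.127
finger_force: 59.1
```

Emit:
move_arm --rows '[0,0,0,0,0,0.01,1,0,0,0,0,0,0.005,1,0,0,0,0,0,0,1]'

```text
clock: 15.85
eef_pos: [0.5244, 0.2278, 0.1512]
ee_rot: [2.097, 1.696, 0.454]
force: [1.2, 1.0, -1.7]
opening: 0.129
finger_force: 59.1
```

```bash
python3 -c "
from h import *
look()"
```

```text
15.85 bay pos [-0.0001  0.001   0.1105] rot err(tool) [-0.0007 -0.0007 -0.0004] F bay [ 0.017   1.2041 -1.9737] open 0.12929834986776606 59.12484884262085
```

Emit:
move_arm --rows '[0,0,0,0,0,0.01,1,0,0,0,0,0,0.008,1,0,0,0,0,0,0.004,1,0,0,0,0,0,0.002,1,0,0,0,0,0,0,1]'

```text
clock: 16.48
eef_pos: [0.5303, 0.2265, 0.1407]
ee_rot: [2.098, 1.696, 0.454]
force: [-1.5, 0.5, -1.7]
opening: 0.129
finger_force: 59.1
```

```bash
python3 -c "
from h import *
look()"
```

```text
16.475 bay pos [-0.0001  0.001   0.0985] rot err(tool) [-0.0006 -0.0009 -0.0004] F bay [-2.1673  0.1756 -0.6613] open 0.1287731104432833 59.12506699562073
```

Emit:
move_arm --rows '[0,0,0,0,0,0.003,1,0,0,0,0,0,0.003,1,0,0,0,0,0,0,1]'

```text
clock: 16.85
eef_pos: [0.5318, 0.2261, 0.1381]
ee_rot: [2.098, 1.696, 0.454]
force: [0.8, -0.9, -0.4]
opening: 0.125
finger_force: 59.1
```

```bash
python3 -c "
from h import *
look()"
```

```text
16.85 bay pos [-0.      0.0009  0.0954] rot err(tool) [-0.0006 -0.001  -0.0003] F bay [ 0.6146 -0.6903 -0.8104] open 0.12543477494260732 59.1246771812439
```

Emit:
move_arm --rows '[0,0,0,0,0,0.002,1,0,0,0,0,0,0,1]'

```text
clock: 17.1
eef_pos: [0.5323, 0.2262, 0.1373]
ee_rot: [2.097, 1.696, 0.454]
force: [0.6, -0.4, -1.5]
opening: 0.131
finger_force: 59.1
```

```bash
python3 -c "
from h import *
look()"
```

```text
17.1 bay pos [-0.0001  0.0011  0.0945] rot err(tool) [-0.0006 -0.0007 -0.0004] F bay [-0.1809 -0.3156 -1.6548] open 0.13116487004817334 59.13625359535217
```

Emit:
move_arm --rows '[0,0,0,0,0,0.002,1,0,0,0,0,0,0,1]'

```text
clock: 17.35
eef_pos: [0.5325, 0.2263, 0.1369]
ee_rot: [2.097, 1.696, 0.455]
force: [-3.4, -0.1, 6.1]
opening: 0.132
finger_force: 60.3
```

```bash
python3 -c "
from h import *
look()"
```

```text
17.35 bay pos [-0.0001  0.0013  0.0941] rot err(tool) [-0.001  -0.0001 -0.0007] F bay [ 0.1631 -0.8046  6.9066] open 0.13154130627515975 60.25131940841675
```

Contact at bay z 0.094, about 7 N in total, so the board rests on the sockets. Now I'll release and retreat along the bay axis.

Emit:
move_arm --rows '[0,0,0,0,0,0,-1,0,0,0,0,0,0,-1,0,0,0,0,0,0,-1,0,0,0,0,0,0,-1,0,0,0,0,0,0,-1]'

```text
clock: 17.98
eef_pos: [0.5328, 0.226, 0.1364]
ee_rot: [2.097, 1.696, 0.454]
force: [-0.1, -0.8, 0.0]
opening: 0.999
finger_force: 0.0
```

Emit:
move_arm --rows '[0,0,0,0,0,-0.02,-1,0,0,0,0,0,-0.05,-1,0,0,0,0,0,-0.06,-1,0,0,0,0,0,-0.04,-1,0,0,0,0,0,0,1]'

```text
clock: 18.6
eef_pos: [0.491, 0.2362, 0.2117]
ee_rot: [2.096, 1.697, 0.459]
force: [0.9, 0.0, 0.2]
opening: 0.82
finger_force: 0.0
```

```bash
python3 - <<'E'
from h import *
o,M,s,d,W=look("rel")
def on(px,z):
    c,v=ray(d,px,W); c=M.T@(c-o); v=M.T@v; return c+v*(z-c[2])/v[2]
h=cv2.cvtColor(d["image"],cv2.COLOR_RGB2HSV)
def red(h): return cv2.inRange(h,(0,130,70),(8,255,255))|cv2.inRange(h,(172,130,70),(180,255,255))
for nm,m in (("red",red(h)),("green",cv2.inRange(h,(60,60,30),(92,255,255))),("yel",cv2.inRange(h,(22,120,80),(35,255,255)))):
    n,l,st,c=cv2.connectedComponentsWithStats(m)
    for i in range(1,n):
        if st[i,4]>40: print(nm,st[i],c[i].round(1),"top@.18",on((c[i][0],st[i,1]),.18),"top@.126",on((c[i][0],st[i,1]),.126),"bot@.161",on((c[i][0],st[i,1]+st[i,3]),.161))
# board top edge expected (resting: z=.126, y=+.08); home .120
for z in (.126,.120): print(z,proj(d,o+M@[0,.08+.0012,z],W))
E
```

```text
18.6 bay pos [0.0004 0.0022 0.1802] rot err(tool) [-0.0024  0.0023 -0.0005] F bay [ 0.8513  0.2247 -0.3122] open 0.819683710060721 0.0
red [ 242   32   29   47 1190] [255.7  54.1] top@.18 [0.0006 0.1114 0.18  ] top@.126 [0.0008 0.1215 0.126 ] bot@.161 [0.0007 0.0882 0.161 ]
red [244 296  21  48 911] [253.8 320.2] top@.18 [-0.0008 -0.0527  0.18  ] top@.126 [-0.001  -0.0913  0.126 ] bot@.161 [-0.0009 -0.1121  0.161 ]
green [250  94   7  79 483] [252.7 133.1] top@.18 [-0.0011  0.0791  0.18  ] top@.126 [-0.0015  0.0797  0.126 ] bot@.161 [-0.0014  0.0291  0.161 ]
green [250 240   6  46 204] [252.2 262.8] top@.18 [-0.0017 -0.0104  0.18  ] top@.126 [-0.0022 -0.0365  0.126 ] bot@.161 [-0.002  -0.0575  0.161 ]
yel [ 243  173   18   67 1144] [251.5 206.3] top@.18 [-0.0019  0.0336  0.18  ] top@.126 [-0.0026  0.0207  0.126 ] bot@.161 [-0.0024 -0.0196  0.161 ]
0.126 [[254.6945  91.9036]]
0.12 [[254.6986  92.0462]]
```

Emit:
move_arm --rows '[0,0,0,0.06,0,0,1,0,0,0,0.09,0,0,1,0,0,0,0.1,0,0,1,0,0,0,0.066,0,0,1,0,0,0,0,0,0,1]'

```text
clock: 19.27
eef_pos: [0.5241, 0.3919, 0.2083]
ee_rot: [2.098, 1.698, 0.454]
force: [-0.9, -1.2, 0.2]
opening: 0.003
finger_force: 0.0
```

Emit:
move_arm --rows '[0,0,0,0,0,0.05,1,0,0,0,0,0,0.05,1,0,0,0,0,0,0,1,0,0,0,0,0,0,1]'

```text
clock: 19.77
eef_pos: [0.5484, 0.3839, 0.1669]
ee_rot: [2.097, 1.696, 0.454]
force: [0.5, -0.2, -0.7]
opening: 0.002
finger_force: 0.0
```

```bash
python3 -c "
from h import *
look()"
```

```text
19.775 bay pos [-0.0002  0.1586  0.1287] rot err(tool) [-0.0005 -0.001  -0.0005] F bay [ 0.1424 -0.1187 -0.8401] open 0.0016628409788431156 0.0
```

```bash
cat >> h.py <<'E'
def arc(side,ths,r=46,off=40,dy=1):
    "TCP (bay y,z, mm) keeping the fingers' inner lower corner on the lever's outer face; prints row shifts"
    o,M,s=look(); p=1000*(M.T@(s["eef_pos"]-o))[1:]
    for t in ths:
        c=np.array([92-r*np.cos(t)+4*np.sin(t)+11, 124.5+r*np.sin(t)+4*np.cos(t)-off]); c[0]=side*c[0]+dy
        d=c-p; print(f"{t:.2f}",c.round(1),"shift x,z:",(d*[1,-1]/500).round(3)); p=c
E
python3 -c "
from h import *
arc(1,[1.85,1.7,1.55,1.4,1.25,1.1,.95,.8,.65,.5,.4,.3,.2,.1,0])"
```

```text
19.775 bay pos [-0.0002  0.1586  0.1287] rot err(tool) [-0.0005 -0.001  -0.0005] F bay [ 0.1424 -0.1187 -0.8401] open 0.0016628409788431156 0.0
1.85 [120.5 127.6] shift x,z: [-0.076  0.002]
1.70 [113.9 129.6] shift x,z: [-0.013 -0.004]
1.55 [107.  130.6] shift x,z: [-0.014 -0.002]
1.40 [100.1 130.5] shift x,z: [-0.014  0.   ]
1.25 [ 93.3 129.4] shift x,z: [-0.014  0.002]
1.10 [ 86.7 127.3] shift x,z: [-0.013  0.004]
0.95 [ 80.5 124.2] shift x,z: [-0.012  0.006]
0.80 [ 74.8 120.3] shift x,z: [-0.011  0.008]
0.65 [ 69.8 115.5] shift x,z: [-0.01  0.01]
0.50 [ 65.5 110.1] shift x,z: [-0.009  0.011]
0.40 [ 63.2 106.1] shift x,z: [-0.005  0.008]
0.30 [ 61.2 101.9] shift x,z: [-0.004  0.008]
0.20 [59.7 97.6] shift x,z: [-0.003  0.009]
0.10 [58.6 93.1] shift x,z: [-0.002  0.009]
0.00 [58.  88.5] shift x,z: [-0.001  0.009]
```

Emit:
move_arm --rows '[0,0,0,-0.04,0,0.002,1,0,0,0,-0.036,0,0,1,0,0,0,-0.013,0,-0.004,1,0,0,0,-0.014,0,-0.002,1,0,0,0,-0.014,0,0,1]'

```text
clock: 20.4
eef_pos: [0.5354, 0.3282, 0.169]
ee_rot: [2.098, 1.697, 0.457]
force: [-0.0, 1.3, 0.4]
opening: -0.004
finger_force: 0.5
```

Emit:
move_arm --rows '[0,0,0,-0.014,0,0.002,1,0,0,0,-0.013,0,0.004,1,0,0,0,-0.012,0,0.006,1,0,0,0,-0.011,0,0.008,1,0,0,0,-0.01,0,0.01,1]'

```text
clock: 21.02
eef_pos: [0.5366, 0.2957, 0.1551]
ee_rot: [2.097, 1.696, 0.454]
force: [-0.6, 0.4, 1.6]
opening: -0.0
finger_force: 0.5
```

```bash
cat >> h.py <<'E'
def red(name,cams=("wrist","top","side")):
    o,M,s=look()
    for n in cams:
        d=arm.snapshot(n); W=wristW(d,s) if n=="wrist" else d["world_from_camera"]
        h=cv2.cvtColor(d["image"],cv2.COLOR_RGB2HSV)
        m=cv2.inRange(h,(0,130,60),(8,255,255))|cv2.inRange(h,(172,130,60),(180,255,255))
        k,l,st,c=cv2.connectedComponentsWithStats(m)
        for sg,nm in ((1,"L"),(-1,"R")):
            for t in (1.7,.5,.15,0.):
                a=[92-60*np.cos(t)+1*sg,124.5+60*np.sin(t)]; b=[92-30*np.cos(t),124.5+30*np.sin(t)]
                print(n,nm,t,"exp tip",proj(d,o+M@[0,sg*a[0]/1e3,a[1]/1e3],W)[0].round(),"mid",proj(d,o+M@[0,sg*b[0]/1e3,b[1]/1e3],W)[0].round())
        for i in range(1,k):
            x,y,w,hh,ar=st[i]
            if ar>=8 and (n=="wrist" or (x<260 and x>140)): print("   ",n,"red box",st[i],c[i].round(1))
E
python3 -c "
from h import *
red('a',('wrist','side'))"
```

```text
21.025 bay pos [-0.0001  0.07    0.1151] rot err(tool) [-0.0006 -0.0012 -0.0004] F bay [0.1868 0.2569 1.7088] open -0.00028429872179702953 0.48455605166964233
wrist L 1.7 exp tip [256. 217.] mid [255. 203.]
wrist L 0.5 exp tip [256. 299.] mid [256. 245.]
wrist L 0.15 exp tip [256. 289.] mid [256. 243.]
wrist L 0.0 exp tip [256. 281.] mid [256. 240.]
wrist R 1.7 exp tip [256. 513.] mid [256. 462.]
wrist R 0.5 exp tip [256. 403.] mid [256. 412.]
wrist R 0.15 exp tip [256. 370.] mid [256. 396.]
wrist R 0.0 exp tip [256. 359.] mid [256. 391.]
    wrist red box [ 241  198   31   41 1018] [256.2 215.6]
    wrist red box [155 221   5   8  34] [157.4 224.4]
side L 1.7 exp tip [185. 127.] mid [190. 132.]
side L 0.5 exp tip [192. 141.] mid [193. 139.]
side L 0.15 exp tip [195. 145.] mid [194. 141.]
side L 0.0 exp tip [196. 146.] mid [195. 141.]
side R 1.7 exp tip [192. 160.] mid [196. 164.]
side R 0.5 exp tip [194. 154.] mid [197. 160.]
side R 0.15 exp tip [197. 155.] mid [199. 161.]
side R 0.0 exp tip [198. 156.] mid [199. 162.]
    side red box [190 136   5   5  12] [192.1 137.8]
    side red box [190 160  11   8  38] [195.6 163.2]
```

The left lever follows the finger: side view at (192,138), about 0.6 rad, with light contact. Continuing down.

Emit:
move_arm --rows '[0,0,0,-0.009,0,0.011,1,0,0,0,-0.005,0,0.008,1,0,0,0,-0.004,0,0.008,1,0,0,0,-0.003,0,0.006,1,0,0,0,0,0,0,1]'

```text
clock: 21.75
eef_pos: [0.5425, 0.2849, 0.1411]
ee_rot: [2.098, 1.697, 0.455]
force: [0.2, 2.1, 1.9]
opening: 0.002
finger_force: 1.0
```

```bash
python3 -c "
from h import *
look()"
```

```text
21.75 bay pos [-0.0001  0.0606  0.0989] rot err(tool) [-0.0005  0.0002 -0.0005] F bay [0.753  2.0854 1.7675] open 0.0017435316805902805 1.0272752260789275
```

Emit:
move_arm --rows '[0,0,0,-0.002,0,0.005,1,0,0,0,-0.001,0,0.005,1,0,0,0,0,0,0.003,1,0,0,0,0,0,0,1]'

```text
clock: 22.25
eef_pos: [0.5453, 0.2822, 0.1354]
ee_rot: [2.098, 1.696, 0.454]
force: [-0.8, 3.3, 2.8]
opening: 0.001
finger_force: 1.7
```

```bash
python3 -c "
from h import *
look()"
```

```text
22.25 bay pos [-0.0002  0.0586  0.0924] rot err(tool) [-0.0005 -0.0008 -0.0005] F bay [0.0726 3.0532 3.1471] open 0.0009093237582038557 1.7421870748512447
```

Emit:
move_arm --rows '[0,0,0,0,0,0.003,1,0,0,0,0,0,0.002,1,0,0,0,0,0,0,1]'

```text
clock: 22.62
eef_pos: [0.5461, 0.2819, 0.1342]
ee_rot: [2.097, 1.696, 0.455]
force: [-6.5, 2.8, 10.5]
opening: -0.0
finger_force: 6.6
```

Emit:
move_arm --rows '[0,0,0,0,0,0.002,1,0,0,0,0,0,0,1]'

```text
clock: 22.88
eef_pos: [0.5463, 0.2818, 0.1338]
ee_rot: [2.096, 1.696, 0.455]
force: [-8.4, 1.8, 17.0]
opening: 0.001
finger_force: 9.3
```

```bash
python3 -c "
from h import *
look()"
```

```text
22.875 bay pos [-0.      0.0584  0.0905] rot err(tool) [-0.0019 -0.0004 -0.001 ] F bay [ 1.0272 -0.0441 19.0207] open 0.0010439625870668529 9.338768958114088
```

Emit:
move_arm --rows '[0,0,0,0,0,-0.02,1,0,0,0,0,0,-0.06,1,0,0,0,0,0,-0.06,1,0,0,0,0,0,-0.045,1,0,0,0,0,0,0,1]'

```text
clock: 23.5
eef_pos: [0.5018, 0.2908, 0.2134]
ee_rot: [2.097, 1.694, 0.455]
force: [-0.0, 0.0, -0.3]
opening: 0.004
finger_force: 0.0
```

```bash
python3 -c "
from h import *
red('a',('wrist','side'))" | grep -v "R "
```

```text
23.5 bay pos [0.0004 0.0579 0.1821] rot err(tool) [-0.0019 -0.0012  0.0004] F bay [-0.1614  0.0312 -0.2011] open 0.0042357088615284965 0.0
wrist L 1.7 exp tip [255. 155.] mid [255. 154.]
wrist L 0.5 exp tip [255. 229.] mid [255. 190.]
wrist L 0.15 exp tip [255. 226.] mid [255. 191.]
wrist L 0.0 exp tip [255. 223.] mid [255. 189.]
    wrist red box [247 144  18   2  35] [255.3 144.5]
    wrist red box [ 245  159   21   66 1336] [254.8 191.1]
    wrist red box [172 189   4   6  22] [173.6 191.3]
side L 1.7 exp tip [185. 127.] mid [190. 132.]
side L 0.5 exp tip [192. 141.] mid [193. 139.]
side L 0.15 exp tip [195. 145.] mid [194. 141.]
side L 0.0 exp tip [196. 146.] mid [195. 141.]
    side red box [193 137   6   9  37] [194.9 141. ]
    side red box [191 160  10   8  38] [195.7 163.2]
```

Emit:
move_arm --rows '[0,0,0,-0.06,0,0,1,0,0,0,-0.1,0,0,1,0,0,0,-0.11,0,0,1,0,0,0,-0.1,0,0,1,0,0,0,-0.06,0,0,1]'

```text
clock: 24.22
eef_pos: [0.4551, 0.077, 0.2116]
ee_rot: [2.1, 1.693, 0.447]
force: [0.5, 0.3, 0.8]
opening: 0.001
finger_force: 0.0
```

Emit:
move_arm --rows '[0,0,0,0,0,0,1,0,0,0,0,0,0,1]'

```text
clock: 24.48
eef_pos: [0.4571, 0.0816, 0.2123]
ee_rot: [2.099, 1.696, 0.453]
force: [0.1, 0.4, -0.4]
opening: 0.004
finger_force: 0.0
```

```bash
python3 -c "
from h import *
look()"
```

```text
24.475 bay pos [-0.     -0.1561  0.181 ] rot err(tool) [ 0.0001 -0.0009  0.0002] F bay [-0.1789  0.3652 -0.3697] open 0.0038306170816553783 0.0
```

The left lever reads flat: side centroid (194.9,141), matching 0 rad. Now the right lever.

Emit:
move_arm --rows '[0,0,0,0,0,0.05,1,0,0,0,0,0,0.054,1,0,0,0,0,0,0,1,0,0,0,0,0,0,1]'

```text
clock: 24.98
eef_pos: [0.4819, 0.0766, 0.1679]
ee_rot: [2.097, 1.697, 0.454]
force: [-0.0, -0.4, 0.3]
opening: -0.0
finger_force: 0.0
```

```bash
python3 -c "
from h import *
arc(-1,[1.85,1.7,1.55,1.4,1.25,1.1,.95,.8,.65,.5,.4,.3,.2,.1,0],off=38)"
```

```text
24.975 bay pos [-0.0002 -0.1557  0.1299] rot err(tool) [-0.0002 -0.     -0.001 ] F bay [ 0.2083 -0.3538  0.2485] open -0.00043593846881353197 0.0
1.85 [-118.5  129.6] shift x,z: [0.074 0.001]
1.70 [-111.9  131.6] shift x,z: [ 0.013 -0.004]
1.55 [-105.   132.6] shift x,z: [ 0.014 -0.002]
1.40 [-98.1 132.5] shift x,z: [0.014 0.   ]
1.25 [-91.3 131.4] shift x,z: [0.014 0.002]
1.10 [-84.7 129.3] shift x,z: [0.013 0.004]
0.95 [-78.5 126.2] shift x,z: [0.012 0.006]
0.80 [-72.8 122.3] shift x,z: [0.011 0.008]
0.65 [-67.8 117.5] shift x,z: [0.01 0.01]
0.50 [-63.5 112.1] shift x,z: [0.009 0.011]
0.40 [-61.2 108.1] shift x,z: [0.005 0.008]
0.30 [-59.2 103.9] shift x,z: [0.004 0.008]
0.20 [-57.7  99.6] shift x,z: [0.003 0.009]
0.10 [-56.6  95.1] shift x,z: [0.002 0.009]
0.00 [-56.   90.5] shift x,z: [0.001 0.009]
```

Emit:
move_arm --rows '[0,0,0,0.04,0,0.001,1,0,0,0,0.034,0,0,1,0,0,0,0.013,0,-0.004,1,0,0,0,0.014,0,-0.002,1,0,0,0,0.014,0,0,1]'

```text
clock: 25.6
eef_pos: [0.4929, 0.1319, 0.1703]
ee_rot: [2.097, 1.695, 0.454]
force: [-0.0, -0.6, 1.3]
opening: -0.004
finger_force: 0.4
```

Emit:
move_arm --rows '[0,0,0,0.014,0,0.002,1,0,0,0,0.013,0,0.004,1,0,0,0,0.012,0,0.006,1,0,0,0,0.011,0,0.008,1,0,0,0,0.01,0,0.01,1]'

```text
clock: 26.22
eef_pos: [0.5068, 0.1606, 0.1565]
ee_rot: [2.098, 1.696, 0.454]
force: [0.1, 0.5, 1.8]
opening: 0.003
finger_force: 0.5
```

```bash
python3 -c "
from h import *
red('a',('side',))" | grep -v "L "
```

```text
26.225 bay pos [-0.0002 -0.0684  0.1167] rot err(tool) [-0.0004 -0.0003 -0.0006] F bay [0.8678 0.4998 1.604 ] open 0.0025808927549254017 0.4527991160284728
side R 1.7 exp tip [192. 160.] mid [196. 164.]
side R 0.5 exp tip [194. 154.] mid [197. 160.]
side R 0.15 exp tip [197. 155.] mid [199. 161.]
side R 0.0 exp tip [198. 156.] mid [199. 162.]
    side red box [195 137   4   9  24] [196.  141.7]
    side red box [196 158   6   9  27] [198.3 162.1]
```

Emit:
move_arm --rows '[0,0,0,0.009,0,0.01,1,0,0,0,0.005,0,0.008,1,0,0,0,0.004,0,0.008,1,0,0,0,0.003,0,0.008,1,0,0,0,0,0,0,1]'

```text
clock: 26.9
eef_pos: [0.5172, 0.1687, 0.1418]
ee_rot: [2.098, 1.696, 0.454]
force: [-0.2, 0.5, 0.3]
opening: -0.0
finger_force: 0.0
```

Emit:
move_arm --rows '[0,0,0,0.002,0,0.005,1,0,0,0,0.001,0,0.005,1,0,0,0,0,0,0.003,1,0,0,0,0,0,0,1]'

```text
clock: 27.4
eef_pos: [0.5207, 0.1694, 0.1364]
ee_rot: [2.098, 1.696, 0.454]
force: [0.0, -0.7, 0.2]
opening: -0.001
finger_force: 0.0
```

```bash
python3 -c "
from h import *
look()"
```

```text
27.4 bay pos [-0.     -0.0568  0.0935] rot err(tool) [-0.0006 -0.0005 -0.0004] F bay [ 0.2808 -0.6952  0.0896] open -0.0006975859035594262 0.0
```

```bash
python3 -c "
from h import *
red('a',('wrist','side',))"
```

```text
27.4 bay pos [-0.     -0.0568  0.0935] rot err(tool) [-0.0006 -0.0005 -0.0004] F bay [ 0.2808 -0.6952  0.0896] open -0.0006975859035594262 0.0
wrist L 1.7 exp tip [ 255. -239.] mid [ 255. -144.]
wrist L 0.5 exp tip [255.  35.] mid [255. -28.]
wrist L 0.15 exp tip [255.  60.] mid [255. -10.]
wrist L 0.0 exp tip [255.  64.] mid [255.  -6.]
wrist R 1.7 exp tip [255. 405.] mid [255. 344.]
wrist R 0.5 exp tip [255. 236.] mid [255. 273.]
wrist R 0.15 exp tip [255. 205.] mid [255. 258.]
wrist R 0.0 exp tip [255. 198.] mid [255. 253.]
    wrist red box [ 237    0   38   65 2365] [255.4  32. ]
    wrist red box [132  76   6  10  55] [134.4  80.6]
    wrist red box [ 239  200   32   43 1040] [253.9 217.1]
side L 1.7 exp tip [185. 127.] mid [190. 132.]
side L 0.5 exp tip [192. 141.] mid [193. 139.]
side L 0.15 exp tip [195. 145.] mid [194. 141.]
side L 0.0 exp tip [196. 146.] mid [195. 141.]
side R 1.7 exp tip [192. 160.] mid [196. 164.]
side R 0.5 exp tip [194. 154.] mid [197. 160.]
side R 0.15 exp tip [197. 155.] mid [199. 161.]
side R 0.0 exp tip [198. 156.] mid [199. 162.]
    side red box [198 161   4   5  16] [199.7 162.8]
```

The right lever's tip is at wrist row 200, about 0.05 rad, so it is nearly closed. I'll press the last few millimetres.

Emit:
move_arm --rows '[0,0,0,0,0,0.003,1,0,0,0,0,0,0.002,1,0,0,0,0,0,0,1]'

```text
clock: 27.88
eef_pos: [0.5218, 0.1694, 0.1346]
ee_rot: [2.097, 1.696, 0.455]
force: [-2.0, 0.9, 4.0]
opening: -0.0
finger_force: 2.2
```

Emit:
move_arm --rows '[0,0,0,0,0,0.002,1,0,0,0,0,0,0.001,1,0,0,0,0,0,0,1]'

```text
clock: 28.25
eef_pos: [0.522, 0.1693, 0.1343]
ee_rot: [2.095, 1.697, 0.456]
force: [-8.4, -0.1, 15.5]
opening: -0.002
finger_force: 9.2
```

```bash
python3 -c "
from h import *
look()"
```

```text
28.25 bay pos [ 0.     -0.0567  0.091 ] rot err(tool) [-0.0021  0.0005 -0.0017] F bay [ 0.6773 -1.8661 17.4769] open -0.0022764670481131423 9.18252486269921
```

Both levers stop at the same height. Retreat to the middle, well above, and verify.

Emit:
move_arm --rows '[0,0,0,0,0,-0.02,1,0,0,0,0,0,-0.07,1,0,0,0,0,0,-0.08,1,0,0,0,0.05,0,-0.08,1,0,0,0,0.06,0,-0.08,1]'

```text
clock: 28.88
eef_pos: [0.4525, 0.2398, 0.2771]
ee_rot: [2.098, 1.695, 0.452]
force: [-0.3, 0.6, -1.0]
opening: 0.0
finger_force: 0.0
```

Emit:
move_arm --rows '[0,0,0,0,0,-0.04,1,0,0,0,0,0,0,1,0,0,0,0,0,0,1]'

```text
clock: 29.25
eef_pos: [0.4437, 0.2408, 0.2923]
ee_rot: [2.098, 1.694, 0.451]
force: [0.7, -0.3, -0.9]
opening: -0.001
finger_force: 0.0
```

```bash
python3 - <<'E'
from h import *
red('a')
o,M,s,d,W=look("end")
h=cv2.cvtColor(d["image"],cv2.COLOR_RGB2HSV); m=cv2.inRange(h,(22,120,80),(35,255,255))
n,l,st,c=cv2.connectedComponentsWithStats(m)
for i in range(1,n):
    if st[i,4]>100: print("yel",st[i],c[i])
for z in (.161,.155): print("handle top ends",z,[proj(d,o+M@[0,y,z],W)[0] for y in (.021,-.019)])
E
```

```text
29.25 bay pos [-0.0002 -0.0032  0.2735] rot err(tool) [-0.0002 -0.0031 -0.0001] F bay [ 0.2053 -0.1223 -1.1142] open -0.0014954637756185525 0.0
wrist L 1.7 exp tip [256.  60.] mid [256.  70.]
wrist L 0.5 exp tip [256. 131.] mid [256. 103.]
wrist L 0.15 exp tip [256. 135.] mid [256. 106.]
wrist L 0.0 exp tip [256. 135.] mid [256. 107.]
wrist R 1.7 exp tip [256. 275.] mid [256. 258.]
wrist R 0.5 exp tip [256. 208.] mid [256. 227.]
wrist R 0.15 exp tip [256. 196.] mid [256. 221.]
wrist R 0.0 exp tip [256. 193.] mid [256. 219.]
    wrist red box [250  69  13   1  13] [256.  69.]
    wrist red box [248  80  17  56 873] [255.9 108. ]
    wrist red box [187 126   3   5  15] [188. 128.]
    wrist red box [249 193  14  41 532] [255.2 212.7]
top L 1.7 exp tip [155. 237.] mid [159. 232.]
top L 0.5 exp tip [175. 236.] mid [169. 232.]
top L 0.15 exp tip [178. 233.] mid [170. 231.]
top L 0.0 exp tip [179. 232.] mid [171. 230.]
top R 1.7 exp tip [212. 249.] mid [213. 245.]
top R 0.5 exp tip [197. 241.] mid [205. 240.]
top R 0.15 exp tip [196. 237.] mid [205. 239.]
top R 0.0 exp tip [197. 236.] mid 
[... 249 characters left out ...]
4. 141.]
side L 0.0 exp tip [196. 146.] mid [195. 141.]
side R 1.7 exp tip [192. 160.] mid [196. 164.]
side R 0.5 exp tip [194. 154.] mid [197. 160.]
side R 0.15 exp tip [197. 155.] mid [199. 161.]
side R 0.0 exp tip [198. 156.] mid [199. 162.]
    side red box [193 137   6   9  36] [195.  140.9]
    side red box [197 156   5  10  39] [199.2 160.5]
29.4 bay pos [-0.0004 -0.003   0.2734] rot err(tool) [ 0.0005 -0.0032 -0.0003] F bay [ 0.7714 -0.3352  0.2076] open 0.0014712807654316228 0.0
yel [248 146  13  46 536] [253.666  168.5243]
handle top ends 0.161 [array([255.9314, 152.446 ]), array([255.9361, 192.5711])]
handle top ends 0.155 [array([255.9289, 151.3614]), array([255.9336, 190.7892])]
```

Both levers read flat in all three views, the board is home, and the gripper is clear. Handing in.

```bash
python3 -c "
from rig import arm
print(arm.sign_off())"
```

```text
the job is handed in; nothing more can be done
None
```

The green board is home in the heater's bay, with both red levers reading flat on its top edge and the gripper clear; I handed the job in at about 29 s, and no verdict was returned.

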